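Feed a button to the viewing spot and hold the loupe over it

ROBOT

A 7-joint arm with a two-finger parallel gripper is mounted at the origin on the work surface. World frame = base frame: x ahead of the robot, y to its left, z up, the work surface at z = 0. Lengths are in mm, angles in degrees, forces in N, time in s.
With the tool pointing down it reaches from about 350 to 900 mm from the base axis. Payload 8.1 kg.
Tool frame: the origin (TCP) lies on the centre line of the jaws, within the pads' length; the fingertips stand 25 mm ahead of it and the grasp point (between the pads) lies 6 mm ahead of it (ctrl.nose_length is the distance from the TCP to the fingertips, in mm); z points along the fingers, y is the direction in which the jaws open and shut (so a half turn about z gives the same grasp; the last joint's range is limited). The gripper opens to 85 mm and grips with 20 to 120 N. Pads are 22 mm wide; open, the fingers measure 114 mm over their backs; the gripper's body (76 mm by 85 mm) begins 54 mm behind the grasp point. The pads swing forward as they close: fully open they stand 13 mm farther back than shut.
Start: joints at [-69.878, 24.895, 1.432, 90.138, -0.665, 64.973, -4.303], TCP at [274.018, 561.743, 228.523] pointing down, gripper open.
Joint ranges: [-149.89, 149.89], [-25.12, 119.58], [-72.63, 75.52], [4.76, 147.25], [-75.54, 255.54], [6.69, 114.76], [-157.13, 157.13]. Speed limits (degrees/s): [127.2, 127.2, 172.46, 172.46, 180, 180, 180].

INTERFACE

Orientations are given as [roll, pitch, yaw] about the fixed x, y, z axes, in that order (R = Rz(yaw) Ry(pitch) Rx(roll)).
In Python, from workcell import ctrl gives the robot as it stands. Calls block until the motion is done:
- ctrl.goto(position, orientation): joint-space move of the TCP to a pose.
- ctrl.line_to(position, attitude=None, rate=150, guard=None): straight line of the TCP; attitude=None keeps the orientation; rate is the mean speed in mm/s. With guard (N) it stops when the force on the tool has changed by that much, and returns True; else False.
- ctrl.goto_joints(angles): joint-space move.
- ctrl.command_gripper(opening, force=None): finger opening in mm; force is the grip in N (None keeps the last); returns when the fingers have stopped.
- ctrl.dwell(seconds).
- ctrl.solve_ik(position, orientation): joint angles nearest the present ones, or None.
- ctrl.state(): the state.
- ctrl.get_image(name): name is "scene" or "side" or "wrist"; returns a dict with "img" (420x560x3 uint8, red, green, blue), "z_map" (420x560 float32, mm along the optical axis (not along the pixel's ray), 0 where there is no reading), "K" (3x3 intrinsics, pixels), "R" (3x3) and "t" (3): a world point X has camera coordinates R X + t. Camera axes: x right, y down, z forward; pixel columns grow to the right and rows downward; lengths in mm; the calibration is good to about 2 mm. A picture is of the moment at which its call begins.
A pose or a line that the arm cannot do raises ctrl.Unreachable and nothing moves.
- ctrl.close_job(): hands the job in, once; it reports no verdict.
The state is a dict: "t": time; "q": joint angles; "dq": joint speeds; "joint_torque": joint torques, N m; "position": TCP position; "orientation": TCP orientation; "force": force on the tool from outside, world axes, zero at the start; "moment": the same for the moment, N m; "grip_width": finger opening in mm.
Only numpy, scipy, OpenCV 4.12 (cv2) and the standard library are available. Lean on these libraries where they do the work, as an engineer would, in place of code of your own. Each camera call takes 0.05 s, during which the arm holds its last target.

TASK

Push the red paddle of the button viewer fully in so that its slide feeds the brass button onto the blue viewing spot, and let it spring back. Then lift the loupe by its handle from the wooden rest and hold it level, with its lens centred over the button and at the same height as the tip of the red pointer on the gauge post; the job ends while you are still holding it there, still and clear of everything. Leave the pointer's setting and the other things on the table alone.

Things in the scene. Friction and masses are not known exactly. Their poses are not given: they have to be found in the camera images.
- station: button viewer, fixed: grey plate 20 mm high, x = -140 to 50, y = -35 to 35 mm in its frame, plus a 30 mm wide foot out to y = 90 mm with a steel gauge post (10 mm thick, top 190 mm above the table) at x = 20, y = 74. Origin on the table below the viewing spot; x along the feed, z up. An open channel, 28 mm wide with 7 mm walls, runs along x to a stop just past the spot
- spot (a point): centre of the blue viewing spot on the channel floor, 20 mm above the table; axes as the viewer's
- feed (a joint): feed slide of the viewer: 0 = sprung back (rest), 0.045 m = fully in against its stop; it moves along the viewer's +x. Its spring pushes back with about 1.7 N at the start and 8 N fully in
- feed_pad (a point): middle of the rear (-x) face of the slide's upright red paddle, the face to be pushed. The paddle is 34 mm wide (y), 8 mm thick and stands from 27 to 65 mm above the table; this point is 48 mm above the table. Behind the paddle the plate is bare (20 mm high). Axes as the viewer's
- button_center (a point): centre of the loose brass button, a disc 24 mm across and 6 mm thick lying in the channel a few mm ahead of the slide's nose; the full stroke pushes it onto the spot
- pointer (a point): tip of the red pointer on the gauge post, marking the focal height; it stands 50 mm beside the spot (seen along the viewer's axes: 13 mm ahead, 49 mm to +y), at a height of 115 to 165 mm above the table that differs each time. The pointer's slide on the post is stiff but can be pushed; axes as the viewer's
- loupe: loupe (reading lens), 110 g: a straight black handle, 130 mm long, 14 mm wide, 16 mm high, with a round lens in an aluminium ring (60 mm across, 12 mm high) at one end and a brass weight (18 mm cube) at the other. Origin in the middle of the handle's underside; x along the handle to the lens, z up through the lens
- loupe_grip (a point): centre of the loupe's handle, half-way up, about its balance point; grip here across the 14 mm width. 60 mm above the table while on the rest. Axes as the loupe's
- loupe_lens (a point): centre of the lens, 95 mm from loupe_grip along the loupe's x, same height as it; its z axis is the optical axis
- rest: fixed wooden loupe rest: base 130 x 60 x 12 mm with two forks 92 mm apart along its x (8 mm thick, 30 mm wide, top 61 mm above the table, the handle sits 9 mm deep between their prongs). The loupe lies on it along its x, lens beyond the +x end. Origin under its middle on the table
- weight_a: pink pattern weight, 39 mm across, 22 mm high; origin at its underside; leave alone
- weight_b: pink pattern weight, like the other; leave alone
- disc: black disc weight, 68 mm across, 24 mm high; leave alone
- spool: green thread spool, 36 mm across, 48 mm high; leave alone
- cup: steel cup, 64 mm across, 60 mm high; leave alone
- cutter: yellow rotary cutter lying flat, 165 mm long, 18 mm high; leave alone
- scissors: scissors with black grips lying flat, 225 mm long, 12 mm high; leave alone
Things that resemble listed ones, but are neither listed nor needed, are in the scene too. Leave any orange look-alike of the rest alone.

How it is judged (in metres and radians):
On the way, in this order (a step that is already met when the one before it is completed fails the run):
1. the paddle is pushed fully in and the button lies on the viewing spot (value of joint feed above 0.042 m and horizontal distance between button_center and spot below 0.006 m), for 0.1 s.
2. the slide has sprung back (value of joint feed below 0.006 m), for 0.1 s.
3. the loupe is lifted off its rest by the gripper (contact force between the fingers and loupe above 1 N and z of loupe_grip in the frame of rest above 0.075 m and contact force between loupe and station below 0.05 N and contact force between loupe and rest below 0.05 N), for 0.1 s.
At the end, for the whole second after the job is handed in: Gripper holds the loupe still (under 20 mm/s), touching neither viewer nor rest; lens centre within 10 mm of the button seen from above, within 7 mm of the pointer tip's height, level within 0.12 rad; button within 6 mm of the spot; slide back within 6 mm of rest (contact force between the fingers and loupe above 1 N and contact force between loupe and station below 0.05 N and contact force between loupe and rest below 0.05 N and horizontal distance between loupe_lens and button_center below 0.01 m and z of loupe_lens in the frame of pointer between -0.007 and 0.007 m and angle between loupe_lens's own z axis and vertical below 0.12 rad and linear speed of loupe below 0.02 m/s and horizontal distance between button_center and spot below 0.006 m and value of joint feed below 0.006 m); the arm keeps its last pose, push and grip.
It fails at once if the pointer's setting is changed (over 5 mm) (distance of pointer from where it was at the start of the episode above 0.005 m).
It fails at once if a bystander is moved more than 20 mm (distance of any of weight_a, weight_b, disc, spool, cup, cutter, scissors from where it was at the start of the episode above 0.02 m).
It also fails if it takes over 54 s, if anything falls off the work surface, if the arm or the gripper's body presses on something with over 40 N, if the wrist force passes 120 N, or if a joint passes its speed limit or range.

## Working session

There is one attempt and no reset: what is moved stays moved. The work goes in short steps, each a Python script; the robot and the scene stay as the last script left them, time stands still between calls to the robot, and variables do not carry over. Pictures are saved under pics/ and viewed, and the job is handed in when it is done.

```bash
mkdir -p pics; ls
cat > h.py <<'E'
import numpy as np, cv2
from workcell import ctrl
def grab(n,tag):
    d=ctrl.get_image(n); cv2.imwrite(f'pics/{tag}.png',d['img'][:,:,::-1]); np.savez(f'pics/{tag}.npz',**d); return d
def load(tag): return dict(np.load(f'pics/{tag}.npz'))
def cloud(d):
    z=d['z_map'].astype(float); v,u=np.mgrid[:z.shape[0],:z.shape[1]]
    K=d['K']; P=np.stack([(u-K[0,2])/K[0,0]*z,(v-K[1,2])/K[1,1]*z,z],-1)
    W=(P-d['t'])@d['R']; W[z<=0]=np.nan; return W
def proj(d,X):
    c=d['R']@np.array(X,float)+d['t']; p=d['K']@c; return p[:2]/p[2]
E
python3 - <<'E'
from h import *
for n in ['scene','side','wrist']:
    d=grab(n,n+'0'); print(n,d['K'].round(1).tolist(),(-d['R'].T@d['t']).round(0),d['R'][2].round(2))
s=ctrl.state(); print(s)
E
```

```text
pics
scene [[379.0, 0.0, 276.8], [0.0, 379.0, 213.7], [0.0, 0.0, 1.0]] [ 967. -566.  992.] [-0.38  0.5  -0.78]
side [[389.8, 0.0, 283.8], [0.0, 389.8, 201.5], [0.0, 0.0, 1.0]] [ -5. 584. 627.] [ 0.56 -0.61 -0.56]
wrist [[356.5, 0.0, 280.8], [0.0, 356.5, 213.1], [0.0, 0.0, 1.0]] [211. 593. 372.] [ 0.25 -0.13 -0.96]
{'t': 0.15, 'q': array([-69.87844803,  24.92726006,   1.43097316,  90.17675089,
        -0.66330002,  64.97241249,  -4.30240393]), 'dq': array([-0.00542681, -0.04652374, -0.09098194, -0.25694631,  0.02928143,
        0.07314282, -0.01746093]), 'joint_torque': array([ 1.37149054e-03, -6.70879412e+01,  1.02592561e+00, -3.16443622e+01,
        1.56990113e-02,  9.22416046e-03,  2.84824273e-05]), 'position': array([273.86631122, 561.38174643, 227.90902879]), 'orientation': array([-1.79932263e+02,  7.47710128e-03,  1.53996994e+02]), 'force': array([-0.47860585, -0.2030513 ,  0.13236822]), 'moment': array([ 0.01789062, -0.0268891 ,  0.0010363 ]), 'grip_width': 85.07473746200525}
```

View pics/scene0.png

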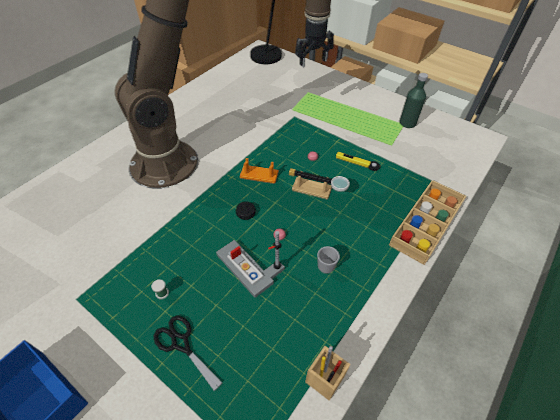

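View pics/side0.png

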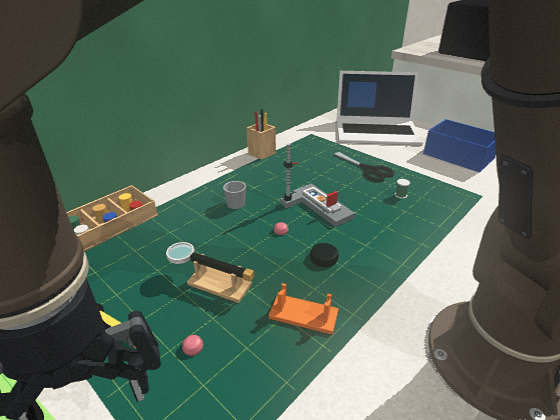

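View pics/wrist0.png

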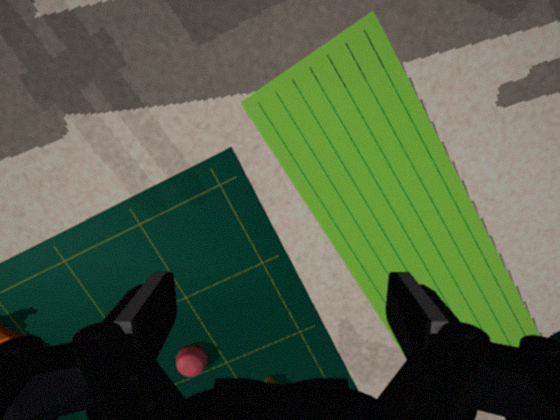

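The scene picture shows the viewer at about (248,266), with its red paddle at (236,254). The button candidates are the orange/brass disc at (245,267) and the blue spot ring at (254,275). The post is at (278,255) and the red pointer at (272,247). The loupe is on the wooden rest at (312,183), and the orange look-alike rest is at (260,172). I'll check close crops next.

Run:
```python
from h import *
a=cv2.imread('pics/scene0.png'); b=cv2.imread('pics/side0.png')
c=cv2.resize(a[215:305,205:305],(600,540),interpolation=cv2.INTER_NEAREST)
cv2.imwrite('pics/c1.png',c)
cv2.imwrite('pics/c2.png',cv2.resize(b[140:230,270:370],(600,540),interpolation=cv2.INTER_NEAREST))
cv2.imwrite('pics/c3.png',cv2.resize(a[155:205,280:360],(800,500),interpolation=cv2.INTER_NEAREST))
```

```text
(no output)
```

View pics/c1.png

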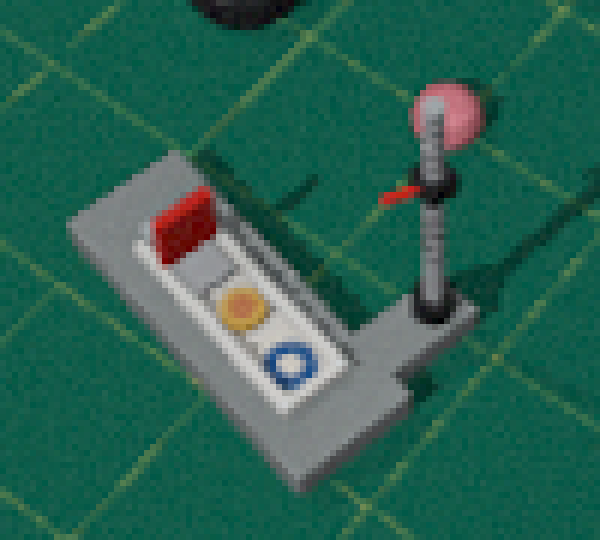

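View pics/c2.png

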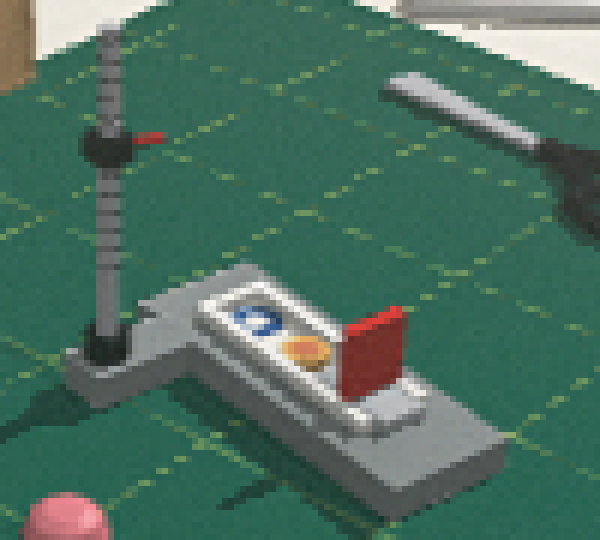

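View pics/c3.png

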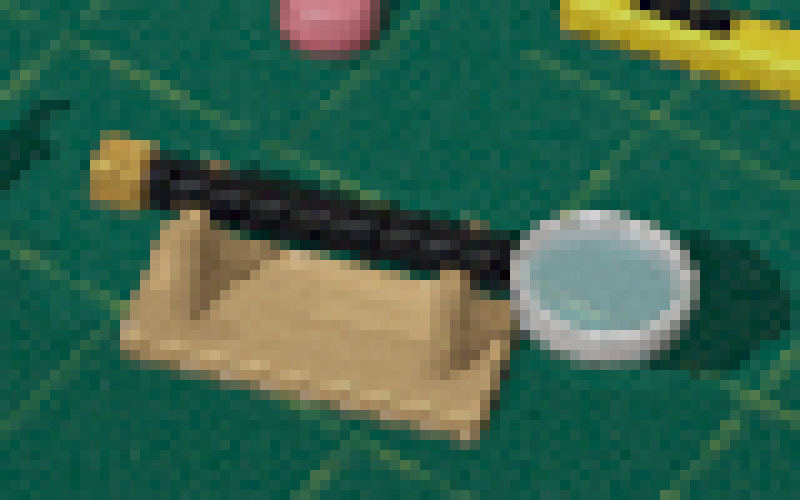

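Crops confirm it. The blue ring (spot) is at scene (253.5,275.5), the brass disc at (245,266), the pointer tip at (268.5,248) and the wooden rest with the black-handled loupe is the right one. Next I'll compute coarse poses.

```bash
cat >> h.py <<'E'
def ray(d,uv):
    r=d['R'].T@(np.linalg.inv(d['K'])@np.array([uv[0],uv[1],1.])); return -d['R'].T@d['t'],r/np.linalg.norm(r)
def atz(d,uv,z):
    c,r=ray(d,uv); return c+r*(z-c[2])/r[2]
def tri(rs):
    A=0;b=0
    for c,r in rs:
        M=np.eye(3)-np.outer(r,r);A=A+M;b=b+M@c
    p=np.linalg.solve(A,b); return p,[np.linalg.norm((np.eye(3)-np.outer(r,r))@(p-c)) for c,r in rs]
E
python3 - <<'E'
from h import *
s=load('scene0');e=load('side0')
c=lambda x,y,k,ox,oy:(x/k-.5+ox,y/k-.5+oy)
A=lambda x,y:c(x,y,6,205,215); B=lambda x,y:c(x,y,6,270,140)
sp=[atz(s,A(291,366),20),atz(e,B(257,321),20)]
bu=[atz(s,A(243,309),26),atz(e,B(307,352),26)]
print('spot',sp);print('button',bu)
print('pointer',tri([ray(s,A(383,201)),ray(e,B(164,138))]))
print('posttop',atz(s,A(433,103),190),atz(e,B(110,30),190))
print('paddle top mid',atz(s,A(181,212),65),atz(e,B(372,323),65))
C=lambda x,y:c(x,y,10,280,155)
print('lens',atz(s,C(605,280),66),'brass',atz(s,C(122,150),68))
b=cv2.imread('pics/side0.png')
cv2.imwrite('pics/c4.png',cv2.resize(b[235:335,160:345],(740,400),interpolation=cv2.INTER_NEAREST))
for n,d in(('s',s),('e',e)):
    W=cloud(d); m=(W[...,2]>10)&(W[...,2]<400)&(W[...,0]>250)&(W[...,0]<900)&(abs(W[...,1])<500)
    k,l,st,ce=cv2.connectedComponentsWithStats(m.astype(np.uint8))
    for i in range(1,k):
        if st[i,4]>25: print(n,ce[i].round(),W[l==i].mean(0).round(),W[l==i].max(0).round(),W[l==i].min(0).round())
E
```

```text
spot [array([ 580.95133858, -173.60264909,   20.        ]), array([ 579.94608905, -169.94163981,   20.        ])]
button [array([ 544.48752472, -166.01325511,   26.        ]), array([ 539.91295444, -157.51492403,   26.        ])]
pointer (array([ 603.27472917, -126.32350515,  128.17222863]), [np.float64(0.5656625369951928), np.float64(0.5656625369951299)])
posttop [ 614.65650631 -104.9659802   190.        ] [609.9097757  -96.07408096 190.        ]
paddle top mid [ 502.49660707 -159.18882601   65.        ] [ 497.93084692 -147.65960091   65.        ]
lens [604.752389   256.64601152  66.        ] brass [441.49761053 206.04674075  68.        ]
s [299.  49.] [255. 494. 317.] [261. 500. 345.] [250. 487. 287.]
s [312. 154.] [427. 360.  17.] [442. 380.  23.] [409. 341.  12.]
s [359. 160.] [580. 443.  15.] [654. 479.  23.] [492. 413.  10.]
s [258. 171.] [324. 164.  20.] [390. 218.  63.] [253. 115.  10.]
s [319. 182.] [537. 232.  45.] [631. 289.  71.] [432. 181.  10.]
s [418. 216.] [868. 316.  35.] [900. 480.  54.] [839. 175.  10.]
s [245. 209.] [402.   1.  21.] [432.  36.  29.] [367. -29.  10
[... 612 characters left out ...]
37.] [635. -81. 190.] [ 438. -212.   10.]
e [402. 186.] [ 399. -359.   34.] [ 420. -344.   47.] [ 384. -383.   10.]
e [234. 193.] [722.   2.  40.] [758.  30.  60.] [695. -33.  10.]
e [115. 221.] [851. 288.  33.] [900. 386.  51.] [837. 181.  10.]
e [280. 227.] [542.   6.  17.] [560.  20.  22.] [528. -13.  10.]
e [209. 268.] [530. 242.  45.] [634. 293.  69.] [432. 190.  10.]
e [324. 253.] [395.  14.  20.] [429.  42.  24.] [366. -23.  10.]
e [303. 310.] [321. 175.  18.] [391. 226.  61.] [254. 120.  10.]
e [107. 317.] [594. 446.  16.] [647. 455.  19.] [562. 436.  10.]
e [147. 327.] [252. 495. 323.] [257. 500. 347.] [250. 491. 294.]
e [191. 343.] [422. 370.  17.] [440. 387.  23.] [407. 350.  10.]
```

View pics/c4.png

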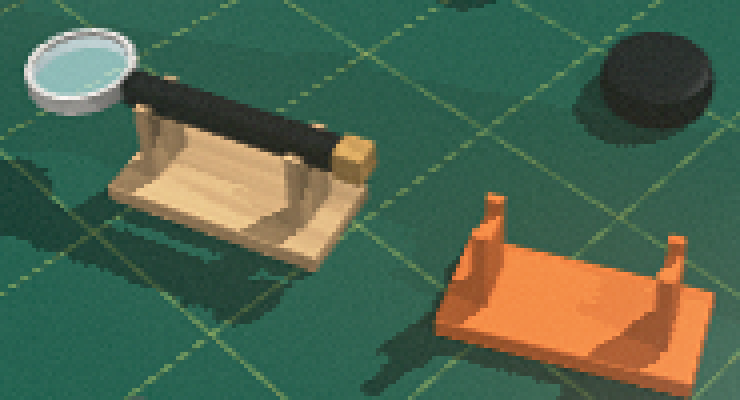

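Coarse poses:

| Item | Position | Yaw |
|---|---|---|
| Spot | (580,-172) | about -12° |
| Loupe | about (533,234) | 17° |
| Pointer height | about 128 | n/a |

The two fixed cameras disagree by several mm, so I'll refine with the wrist camera.

Run:
```python
from h import *
for p,y in(((608,-174,280),168),((470,-150,65),168),((490,-150,125),168),((590,212,280),168),((533,234,65),-163)):
    print(p,y,ctrl.solve_ik(p,[180,0,y]))
ctrl.goto([600,220,290],[180,0,168]); ctrl.dwell(.3); grab('wrist','w1')
print(ctrl.state()['t'])
ctrl.goto([612,-165,290],[180,0,168]); ctrl.dwell(.3); grab('wrist','w2')
print(ctrl.state()['t'],ctrl.state()['force'],ctrl.state()['position'])
```

```text
(608, -174, 280) 168 [-16.54986913  27.32287471  42.97983487  87.07742583 -19.08559808
  73.1378653  106.80251904]
(470, -150, 65) 168 [ -8.0138674   26.58942506  26.02902477 120.03916168 -18.92740403
  37.26707612 108.84159026]
(490, -150, 125) 168 [-15.11594179  23.72625022  34.97113117 114.90282145 -18.44349151
  46.79974699 108.3770735 ]
(590, 212, 280) 168 [-30.35147817  23.05291974   8.35850133  85.95030366  -3.44633717
  71.24801259  56.45699132]
(533, 234, 65) -163 [-27.47485474  31.39533121  -2.0957249  105.89563609   1.60858431
  42.73733363  76.55442815]
2.2417
4.025 [ 0.39434421 -0.36300965  0.06876202] [ 612.17342479 -164.38420366  289.99043474]
```

View pics/w1.png

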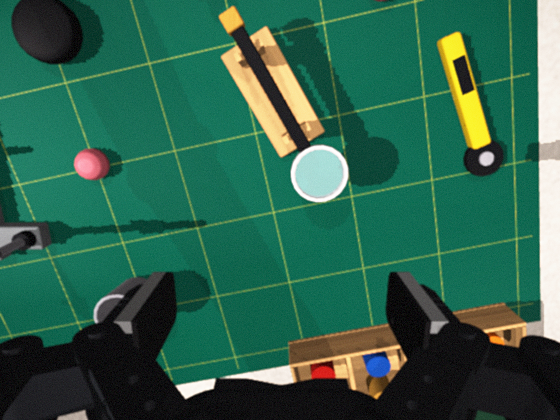

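View pics/w2.png

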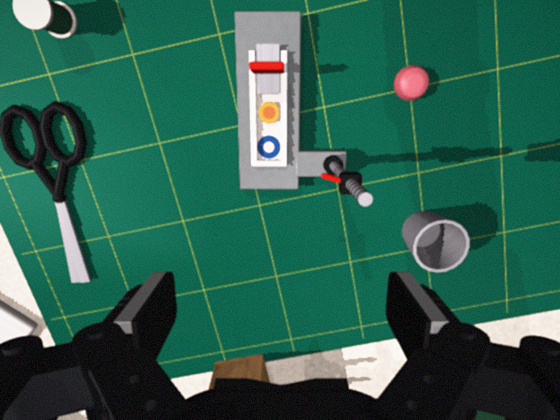

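In w1 the loupe lens is at (320,173) and the brass weight at (231,19). In w2 the spot ring is at (269,147), the button at (269,112), the paddle's top at (267,67) and the pointer tip at (322,177). Next I'll take precise fits from colour and depth.

Run:
```python
from h import *
d=load('w2'); im=d['img'].astype(int); W=cloud(d)
hsv=cv2.cvtColor(d['img'],cv2.COLOR_RGB2HSV).astype(int)
def cen(m,box):
    x0,y0,x1,y1=box; mm=np.zeros_like(m); mm[y0:y1,x0:x1]=m[y0:y1,x0:x1]; v,u=np.nonzero(mm); return np.array([u.mean(),v.mean()]),mm
blue=(hsv[...,0]>100)&(hsv[...,0]<130)&(hsv[...,1]>120)
u,mm=cen(blue,(250,130,290,165)); sp=atz(d,u,20); print('spot',u,sp,mm.sum())
org=(hsv[...,0]>5)&(hsv[...,0]<30)&(hsv[...,1]>110)
u,mm=cen(org,(250,95,290,130)); bu=atz(d,u,26); print('button',u,bu,mm.sum(),np.nanmedian(W[mm],0))
red=((hsv[...,0]<6)|(hsv[...,0]>172))&(hsv[...,1]>150)
u,mm=cen(red,(240,50,295,85)); v_,u_=np.nonzero(mm); print('paddle px',u_.min(),u_.max(),v_.min(),v_.max(),np.nanmedian(W[mm],0),np.nanmax(W[mm][:,2]))
b=mm.sum(1); print([(i,n) for i,n in enumerate(b) if n])
for v in (v_.min(),v_.max()+1): print('paddle row',v,atz(d,(u_.mean(),v-.5),65))
u,mm=cen(red,(310,165,345,190)); v_,u_=np.nonzero(mm); print('pointer',u,sorted(zip(u_,v_))[:6],W[mm][np.isfinite(W[mm][:,0])].round(0).tolist()[:12])
f=bu-sp; print('yaw btn-spot',np.degrees(np.arctan2(-f[1],-f[0])),np.hypot(*f[:2]))
# plate edges: depth z 15..24
m=(abs(W[...,2]-20)<3)&(hsv[...,1]<60); m[:, :225]=0;m[:,352:]=0;m[200:]=0
P=W[m][:,:2]; r=cv2.minAreaRect(cv2.convexHull(P.astype(np.float32))); print('zplate',np.nanmedian(W[m][:,2]))
# plate yaw by grey left edge
m2=np.zeros(m.shape,np.uint8); m2[10:190,230:305]=((hsv[...,1]<70)|red|blue|org)[10:190,230:305]
pts=[]
for v in range(20,180,4):
    us=np.nonzero(m2[v])[0]; pts.append(atz(d,(us.min()-.5,v),20)[:2])
vx,vy,x0,y0=cv2.fitLine(np.array(pts,np.float32),cv2.DIST_HUBER,0,.01,.01).ravel(); print('edge yaw',np.degrees(np.arctan2(vy,vx)),'spot dist to edge',(sp[0]-x0)*-vy+(sp[1]-y0)*vx)
big=cv2.resize(d['img'][155:205,300:380],(800,500),interpolation=cv2.INTER_NEAREST); cv2.imwrite('pics/c5.png',big[:,:,::-1])
# loupe
d=load('w1'); W=cloud(d); hsv=cv2.cvtColor(d['img'],cv2.COLOR_RGB2HSV).astype(int)
m=(W[...,2]>45)&(W[...,2]<85); 
x=W[...,0];y=W[...,1]; m&=(x>400)&(x<660)&(y>170)&(y<320)
blk=m&(hsv[...,2]<60); u,v=np.nonzero(blk)[::-1]; print('handle',blk.sum(),u.min(),u.max(),v.min(),v.max(),np.nanmedian(W[blk],0))
L=np.array([atz(d,(a,b),68)[:2] for a,b in zip(u,v)],np.float32)
vx,vy,x0,y0=cv2.fitLine(L,cv2.DIST_HUBER,0,.01,.01).ravel(); print('handle yaw',np.degrees(np.arctan2(vy,vx)),x0,y0)
ring=(hsv[...,1]<50)&(hsv[...,2]>130); ring[:140]=0;ring[206:]=0;ring[:,:285]=0;ring[:,352:]=0
v,u=np.nonzero(ring); h=cv2.convexHull(np.stack([u,v],1).astype(np.float32)); e=cv2.fitEllipse(h); print('lens',e,atz(d,e[0],64))
lx=atz(d,e[0],62); gold=(hsv[...,0]>12)&(hsv[...,0]<28)&(hsv[...,1]>150); gold[34:]=0;gold[:,:215]=0;gold[:,247:]=0
v,u=np.nonzero(gold); print('brass',u.mean(),v.mean(),atz(d,(u.mean(),v.mean()),69))
```

```text
spot [268.33858268 146.54330709] [ 580.06412556 -171.88966811   20.        ] 254
button [268.60511364 112.12215909] [ 543.02655008 -163.1523743    26.        ] 352 [ 543.05108294 -163.04160229   24.9598594 ]
paddle px 249 283 62 72 [ 501.46444776 -154.81475899   63.67292302] 65.99494852224088
[(62, np.int64(31)), (63, np.int64(33)), (64, np.int64(35)), (65, np.int64(35)), (66, np.int64(34)), (67, np.int64(34)), (68, np.int64(34)), (69, np.int64(32)), (70, np.int64(31)), (71, np.int64(30)), (72, np.int64(25))]
paddle row 62 [ 497.00022248 -153.62033329   65.        ]
paddle row 73 [ 506.62706616 -155.7713369    65.        ]
pointer [331.01680672 177.5210084 ] [(np.int64(321), np.int64(175)), (np.int64(321), np.int64(176)), (np.int64(321), np.int64(177)), (np.int64(322), np.int64(174)), (np.int64(322), np.int64(175)), (np.int64(322), np.int64(176))] [[602.0, -125.0, 131.0], [602.0, -124.0, 129.0], [602.0, -126.0, 131.0], [603.0, -125.0, 130.0], [603.0, -124.0, 132.0], [603.0, -123.0, 132.0], [603.0, -122.0, 130.0], [604.0, -121.0, 130.0], [624.0, -111.0, 30.0], [624.0, -110.0, 30.0], [624.0, -109.0, 32.0], [624.0, -108.0, 32.0]]
yaw btn-spot -13.273599026133756 38.05420214376379
zplate 18.926713146612755
edge yaw -11.9906 spot dist to edge 34.70967563082978
handle 1694 232 309 26 150 [506.78260879 228.93772229  66.8040835 ]
handle yaw 18.847845 509.0727 229.62163
lens ((319.0895080566406, 173.00234985351562), (57.228641510009766, 58.49978256225586), 55.86879348754883) [601.35955764 261.34678836  64.        ]
brass 231.08373205741626 19.717703349282296 [443.38623347 207.0591314   69.        ]
```

View pics/c5.png

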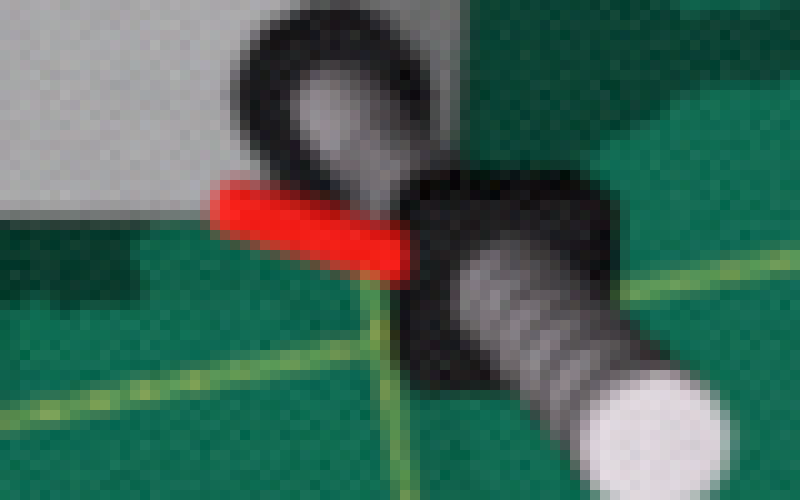

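Station yaw is -12° and the spot is at (580,-172). The paddle's rear face is at station x of about -85, and the pointer height is about 129. The loupe grip is at (511.5,230.6) with yaw 18.9°. The red tip shows at about (321,176) in w2. Now the push.

```bash
cat >> h.py <<'E'
SP=np.array([580.,-172.,0]); YW=-12.
def st(x,y,z):
    a=np.radians(YW); return (SP+[x*np.cos(a)-y*np.sin(a),x*np.sin(a)+y*np.cos(a),z]).tolist()
E
python3 - <<'E'
from h import *
ctrl.goto(st(-125,0,280),[180,0,168]); ctrl.command_gripper(0,40)
ctrl.line_to(st(-125,0,66),rate=150)
s=ctrl.state();print(s['t'],s['force'],s['position'])
r=ctrl.line_to(st(-85,0,66),rate=40,guard=1.2); s=ctrl.state()
p=np.array(s['position'])-SP; a=np.radians(12); print('contact',r,p[0]*np.cos(a)-p[1]*np.sin(a),s['force'],s['t'])
r=ctrl.line_to(st(-43,0,66),rate=40,guard=16); s=ctrl.state()
p=np.array(s['position'])-SP; print('end',r,p[0]*np.cos(a)-p[1]*np.sin(a),s['force'],s['t'])
ctrl.dwell(.3); print(ctrl.state()['force']); grab('scene','s1'); grab('side','e1')
b=cv2.imread('pics/side0.png')
for t,bx in (('s1',(205,215,305,305)),('e1',(270,140,370,230))):
    i=cv2.imread(f'pics/{t}.png'); cv2.imwrite(f'pics/{t}c.png',cv2.resize(i[bx[1]:bx[3],bx[0]:bx[2]],(600,540)))
E
```

```text
7.0333 [0.31540292 0.00312491 0.3541947 ] [ 458.22599129 -146.14140648   66.5979746 ]
contact False -85.32361463213522 [-0.97070755 -0.18704486 -0.15526365] 8.1833
end False -43.30629905266876 [-0.20405822 -0.2987839  -0.26967957] 9.3833
[ 0.08093248 -0.27095718 -0.08513147]
```

View pics/s1c.png

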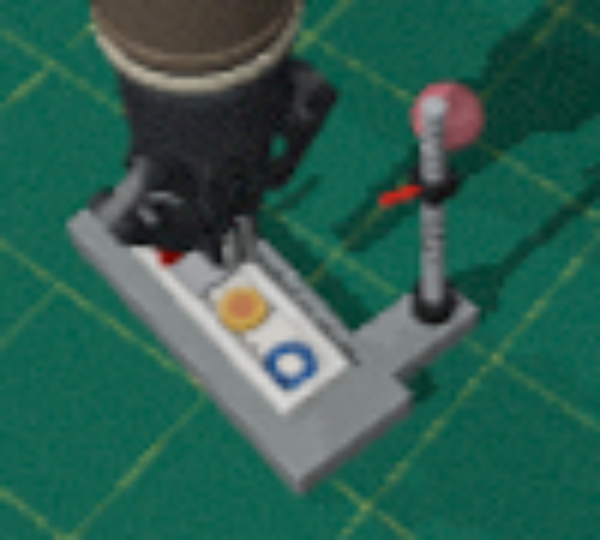

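View pics/e1c.png

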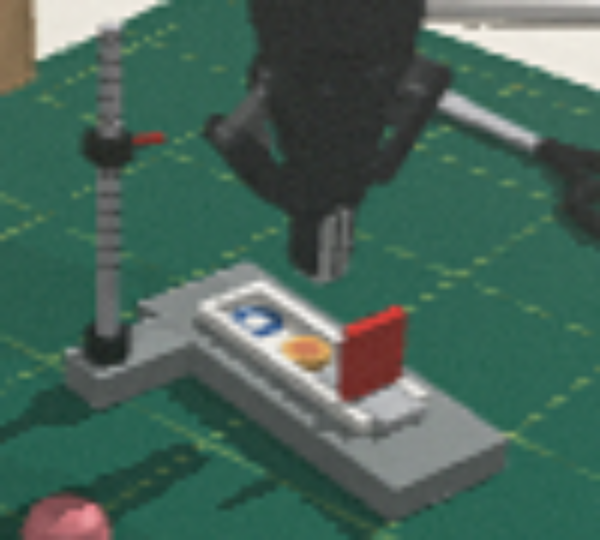

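The gripper passed without touching the paddle. The paddle is still at rest, at (372,352) in the side crop, and the closed fingertips are at (325,275), apparently in front of it or above it. I'll locate the tips.

Run:
```python
from h import *
print(ctrl.nose_length)
s=load('s1');e=load('e1')
print(tri([ray(s,(235/6-.5+205,262/6-.5+215)),ray(e,(325/6-.5+270,275/6-.5+140))]))
t=ctrl.state(); print(t['position'],t['orientation'],t['grip_width'])
grab('wrist','w3')
for d,bx in ((s,(225,235,265,285)),(e,(305,165,345,200))):
    W=cloud(d); x0,y0,x1,y1=bx; Q=W[y0:y1,x0:x1]; im=d['img'][y0:y1,x0:x1]
    m=(im.max(-1)<110)&(Q[...,2]>25)&(Q[...,2]<110)
    P=Q[m]; i=np.argsort(P[:,2])[:12]; print(P[i].round(0).tolist())
```

```text
25.0
(array([ 540.21149428, -165.47711564,   64.43046834]), [np.float64(1.5480053508926839), np.float64(1.5480053508926364)])
[ 537.91537617 -163.0147689    66.01947382] [1.79998663e+02 3.55029433e-05 1.68006372e+02] -0.3571186629746254
[[529.0, -143.0, 25.0], [503.0, -154.0, 26.0], [502.0, -161.0, 28.0], [500.0, -169.0, 31.0], [502.0, -165.0, 33.0], [500.0, -168.0, 35.0], [495.0, -154.0, 62.0], [547.0, -169.0, 71.0], [543.0, -173.0, 73.0], [549.0, -162.0, 74.0], [542.0, -176.0, 74.0], [549.0, -166.0, 74.0]]
[[503.0, -135.0, 57.0], [495.0, -169.0, 57.0], [496.0, -157.0, 59.0], [499.0, -147.0, 60.0], [500.0, -140.0, 60.0], [500.0, -135.0, 62.0], [504.0, -158.0, 62.0], [540.0, -156.0, 67.0], [531.0, -153.0, 68.0], [536.0, -155.0, 69.0], [530.0, -160.0, 69.0], [528.0, -167.0, 70.0]]
```

View pics/w3.png

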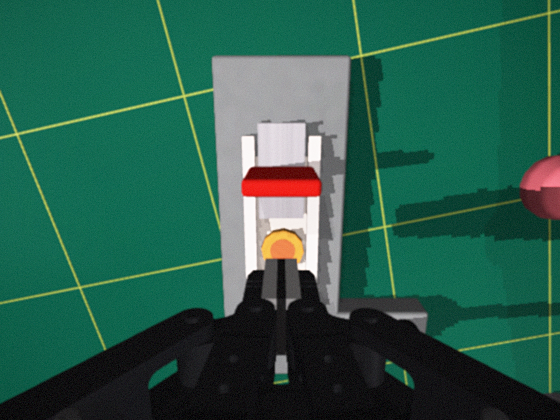

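The tips measure at z≈65-67 while the TCP reads 66, so they are about level with the TCP rather than 25 mm ahead of it. In w3 the fingers hover over the button with the paddle at (281,182), untouched. I'll calibrate the real tip offset with a soft guarded touch on the bare plate behind the paddle.

Run:
```python
from h import *
ctrl.line_to(st(-43,0,100)); ctrl.line_to(st(-118,0,100)); ctrl.line_to(st(-118,0,58))
ctrl.dwell(.1); print(ctrl.state()['force'])
r=ctrl.line_to(st(-118,0,14),rate=25,guard=3); s=ctrl.state(); print(r,s['position'],s['force'],s['t'])
ctrl.line_to(st(-118,0,s['position'][2]+18)); s=ctrl.state(); print(s['position'],s['force'],s['t'])
```

```text
[-1.11346549  0.44334194  0.73577319]
True [ 464.10993938 -147.35923142   17.30619439] [-1.33089187  0.34529707  8.13005769] 12.85
[ 465.42158751 -147.64082848   35.8236534 ] [0.54615778 0.18454646 0.27940749] 13.125
```

Contact came at TCP z≈18 on the 20 mm plate, so the fingertips sit essentially at the TCP, not 25 mm ahead. I'll use this measured offset from here: tip ≈ TCP, grasp centre ≈ 19 mm above it. Pushing again at TCP z = 40.

Run:
```python
from h import *
a=np.radians(12)
sx=lambda s:(np.array(s['position'])-SP)@[np.cos(a),-np.sin(a),0]
ctrl.line_to(st(-118,0,40)); ctrl.dwell(.1); print(ctrl.state()['force'])
r=ctrl.line_to(st(-41,0,40),rate=35,guard=17); s=ctrl.state(); print('end',r,sx(s),s['force'],s['t'],s['position'])
ctrl.dwell(.3); s=ctrl.state();print(sx(s),s['force']); grab('scene','s2'); grab('side','e2')
for t,bx in (('s2',(205,215,305,305)),('e2',(270,140,370,230))):
    i=cv2.imread(f'pics/{t}.png'); cv2.imwrite(f'pics/{t}c.png',cv2.resize(i[bx[1]:bx[3],bx[0]:bx[2]],(600,540)))
```

```text
[ 0.2738641   0.67103896 -0.22955512]
end True -54.135738083646984 [-6.94242305  1.6970742   5.14968201] 15.1917 [ 527.05388031 -160.71339011   39.00821856]
-54.960973824522725 [-7.39941184  2.10664298  6.75767248]
```

View pics/s2c.png

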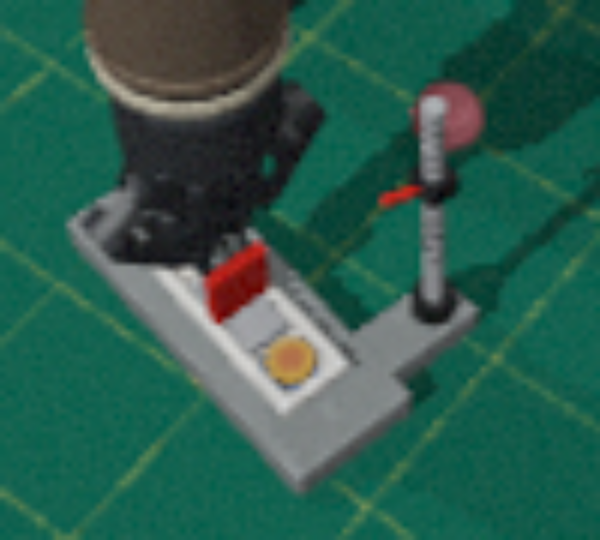

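View pics/e2c.png

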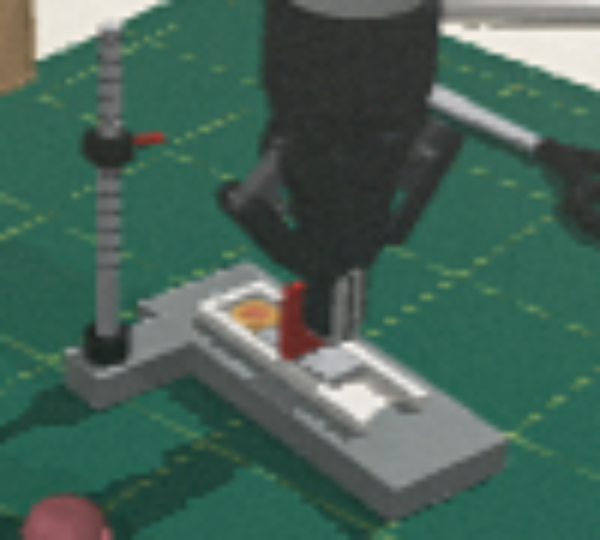

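The button now covers the blue ring at (290,357) in the scene crop. The guard tripped at 7.7 N axial force, which is close to the full-in spring force. I'll press a little further to be sure of the stop.

Run:
```python
from h import *
a=np.radians(12)
sx=lambda s:(np.array(s['position'])-SP)@[np.cos(a),-np.sin(a),0]
r=ctrl.line_to(st(-45,0,42),rate=20,guard=14); s=ctrl.state(); print('end',r,sx(s),s['force'],s['t'],s['position'])
ctrl.dwell(.3); s=ctrl.state();print(sx(s),s['force'],s['position']); grab('scene','s3')
```

```text
end True -54.535443778817175 [-7.59822723  1.3835936   6.21060405] 16.0167 [ 526.66533094 -160.61889299   38.71593805]
-55.13004912024489 [-7.88735974  1.9996102   6.90040026] [ 526.08608688 -160.4841283    38.57425634]
```

Run:
```python
from h import *
a=np.radians(12)
for t in('scene0','s3'):
    d=load(t);h=cv2.cvtColor(d['img'],cv2.COLOR_RGB2HSV).astype(int)
    red=((h[...,0]<6)|(h[...,0]>172))&(h[...,1]>150); red[:,262:]=0;red[:,:225]=0;red[:235]=0;red[280:]=0
    v,u=np.nonzero(red); 
    # bottom-left & right corner of front face
    i=np.argmax(v); j=np.argmax(u+v*.0); 
    p=atz(d,(u[i],v[i]+.5),28); q=atz(d,(u.max()+.5,v[u==u.max()].min()-.5),65)
    print(t,len(u),(u.mean(),v.mean()),[(x-SP)@[np.cos(a),-np.sin(a),0] for x in (p,q,atz(d,(u.mean(),v.mean()),46))])
    o=(h[...,0]>5)&(h[...,0]<30)&(h[...,1]>110); o[:,:238]=0;o[:,262:]=0;o[:258]=0;o[285:]=0
    v,u=np.nonzero(o); b=atz(d,(u.mean(),v.mean()),26);print('button',b,len(u))
print(atz(load('scene0'),(291/6-.5+205,366/6-.5+215),20))
```

```text
scene0 80 (np.float64(235.2875), np.float64(252.1875)) [np.float64(-80.4618336392318), np.float64(-65.62436978546036), np.float64(-81.67523299347742)]
button [ 544.75615188 -166.55397639   26.        ] 40
s3 82 (np.float64(244.109756097561), np.float64(261.5365853658537)) [np.float64(-35.84994608784443), np.float64(-21.951093077259994), np.float64(-39.229267608159425)]
button [ 581.79601521 -174.58377848   26.        ] 44
[ 580.95133858 -173.60264909   20.        ]
```

The paddle has moved about 44 mm and the button is within 1-2 mm of the spot. I'll hold a firmer press briefly to be certain of the full stroke, then retract.

Run:
```python
from h import *
a=np.radians(12)
sx=lambda s:(np.array(s['position'])-SP)@[np.cos(a),-np.sin(a),0]
r=ctrl.line_to(st(-52,0,40),rate=20,guard=30); s=ctrl.state(); print('end',r,sx(s),s['force'],s['t'],s['position'])
ctrl.dwell(.35); s=ctrl.state();print(sx(s),s['force'])
ctrl.line_to(st(-112,0,42),rate=120); s=ctrl.state();print(sx(s),s['force'],s['t'])
ctrl.line_to(st(-112,0,200),rate=250)
ctrl.command_gripper(45)
ctrl.line_to(st(-30,-20,260),rate=250)
grab('side','e4');grab('scene','s4'); print(ctrl.state()['t'])
for t,bx in (('s4',(205,215,305,305)),('e4',(270,140,370,230))):
    i=cv2.imread(f'pics/{t}.png'); cv2.imwrite(f'pics/{t}c.png',cv2.resize(i[bx[1]:bx[3],bx[0]:bx[2]],(600,540)))
```

```text
end False -54.0524158686175 [-6.79132877  2.31785661 -0.10074658] 16.6333 [ 527.13307892 -160.74154769   39.10036241]
-54.12387549428673 [-7.00429202  1.23014383  0.81697508]
-110.16613299446225 [ 0.0826256  -0.34778768  0.05483523] 17.6333
19.5833
```

View pics/s4c.png

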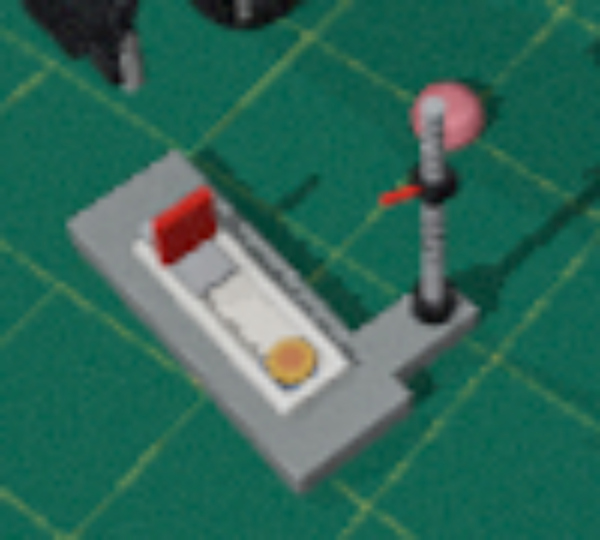

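View pics/e4c.png

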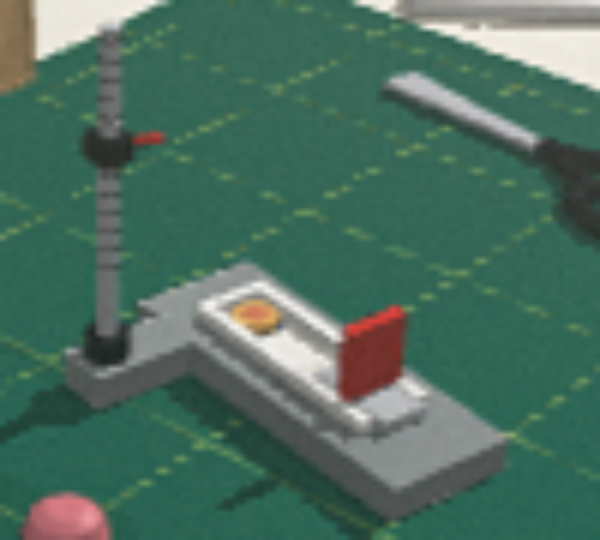

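The slide has sprung back (paddle at (185,226) in the crop) and the button is on the spot. However, the last press was only about 7 N and doesn't prove the hard stop was reached. With time to spare, I'll repeat the push with a firm, unambiguous force before touching the loupe.

Run:
```python
from h import *
a=np.radians(12)
sx=lambda s:(np.array(s['position'])-SP)@[np.cos(a),-np.sin(a),0]
fx=lambda s:np.array(s['force'])@[np.cos(a),-np.sin(a),0]
ctrl.command_gripper(0)
ctrl.line_to(st(-112,0,150),rate=300); ctrl.line_to(st(-112,0,42),rate=200)
ctrl.line_to(st(-60,0,42),rate=80); s=ctrl.state(); print(sx(s),fx(s),s['force'][2])
for x in (-54,-51,-48):
    r=ctrl.line_to(st(x,0,42),rate=40,guard=25); ctrl.dwell(.15); s=ctrl.state(); print(x,r,sx(s),fx(s),s['force'][2],s['t'])
    if r or fx(s)<-16: break
ctrl.dwell(.2); grab('scene','s5')
ctrl.line_to(st(-112,0,44),rate=150)
ctrl.line_to(st(-112,0,260),rate=300); grab('side','e6'); grab('scene','s6');grab('wrist','w6'); print(ctrl.state()['t'])
i=cv2.imread('pics/e6.png'); cv2.imwrite('pics/e6c.png',cv2.resize(i[140:230,270:370],(600,540)))
for t in('s5','s6'):
    d=load(t);h=cv2.cvtColor(d['img'],cv2.COLOR_RGB2HSV).astype(int)
    red=((h[...,0]<6)|(h[...,0]>172))&(h[...,1]>150); red[:,262:]=0;red[:,:225]=0;red[:235]=0;red[280:]=0
    v,u=np.nonzero(red); print(t,len(u),u.mean(),v.mean(),(atz(d,(u.mean(),v.mean()),46)-SP)@[np.cos(a),-np.sin(a),0])
    o=(h[...,0]>5)&(h[...,0]<30)&(h[...,1]>110); o[:,:238]=0;o[:,262:]=0;o[:258]=0;o[285:]=0
    v,u=np.nonzero(o); print('button',atz(d,(u.mean(),v.mean()),26))
```

```text
-60.74813307627695 -6.0841389009212135 4.4946282384785645
-54 False -55.262808591428765 -7.51969520894504 5.6302121701403545 22.6333
-51 False -52.46140369015126 -8.321496621559016 5.463406545332621 23.0333
-48 False -52.3826564378383 -16.088248688551406 12.464793359801618 23.4333
25.275
s5 87 244.67816091954023 262.1264367816092 -36.57986710555517
button [ 581.35397865 -174.35991145   26.        ]
s6 80 235.325 252.275 -81.35720763899049
button [ 581.99310133 -174.51537262   26.        ]
```

View pics/w6.png

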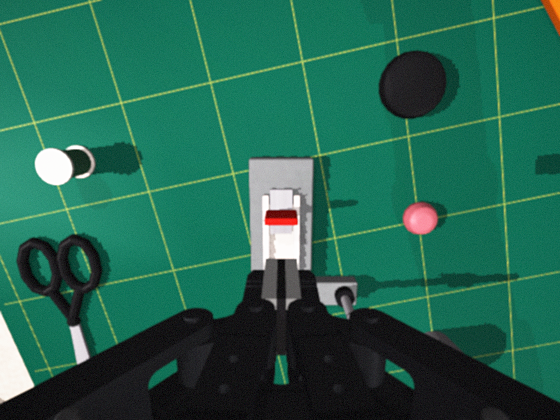

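View pics/e6c.png

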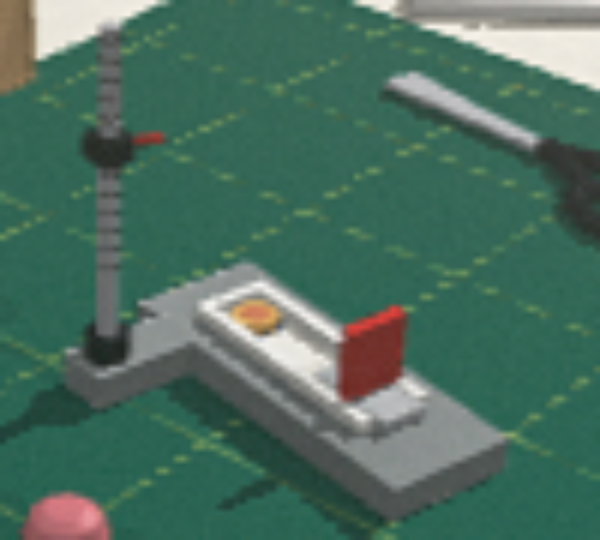

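The stop is now proven: the position held at -52.4 while the force rose to 16 N. The button stays about 1 mm from the spot and the slide is back, with the paddle at (281,218) in w6. Next is the loupe.

Run:
```python
from h import *
G=[511.5,230.6]; o=[180,0,-161.1]
ctrl.goto(G+[170],o); ctrl.command_gripper(45)
r=ctrl.line_to(G+[41],rate=130,guard=8); s=ctrl.state(); print(r,s['position'],s['force'],s['t'])
grab('side','e7')
i=cv2.imread('pics/e7.png'); cv2.imwrite('pics/e7c.png',cv2.resize(i[205:325,150:310],(800,600)))
```

```text
False [512.00777024 230.90252912  41.68884071] [ 0.88435199 -0.82203543  0.07257809] 28.375
```

View pics/e7c.png

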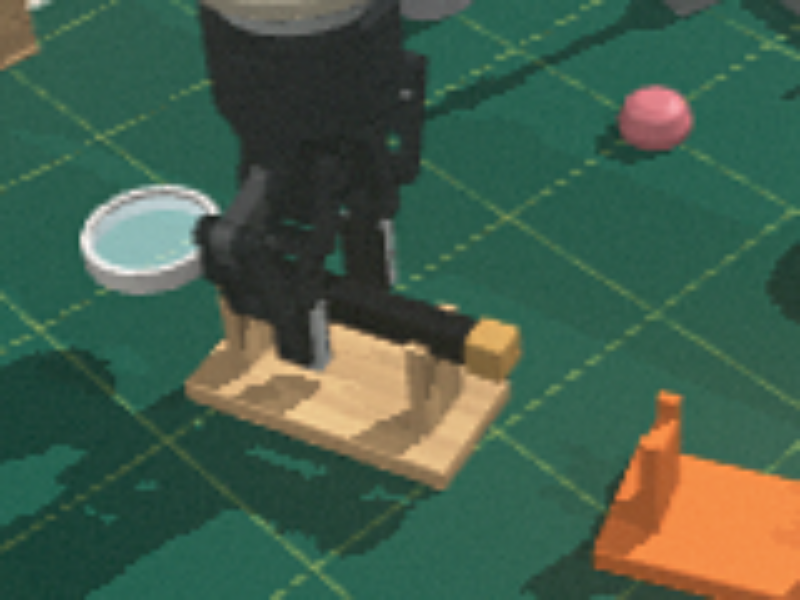

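The fingers straddle the handle between the forks (near pad at (315,335) in the crop). Gripping and lifting.

Run:
```python
from h import *
ctrl.command_gripper(8,60); s=ctrl.state(); print(s['grip_width'],s['force'])
p=list(s['position']); p[2]+=85
ctrl.line_to(p,rate=120); ctrl.dwell(.25); s=ctrl.state(); print(s['grip_width'],s['position'],s['force'],s['moment'],s['t'])
grab('side','e8'); grab('scene','s8'); grab('wrist','w8')
i=cv2.imread('pics/e8.png'); cv2.imwrite('pics/e8c.png',cv2.resize(i[175:295,130:290],(800,600)))
```

```text
12.61697906211392 [-1.9218398  -0.93717285  6.56098063]
12.859657759538315 [511.45744376 230.67407482 125.96334504] [ 0.59157993 -0.2222584  -0.9261074 ] [-0.01124805  0.03839885 -0.0305294 ] 29.925
```

View pics/e8c.png

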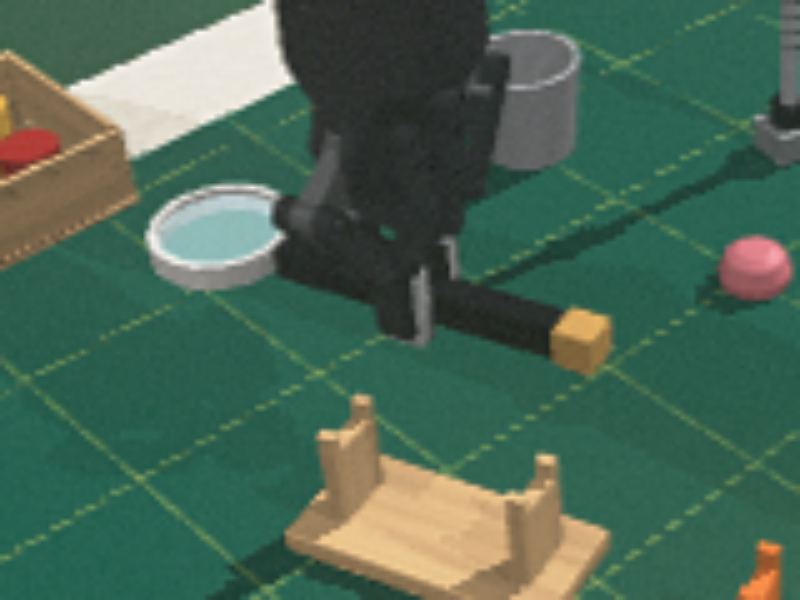

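View pics/w8.png

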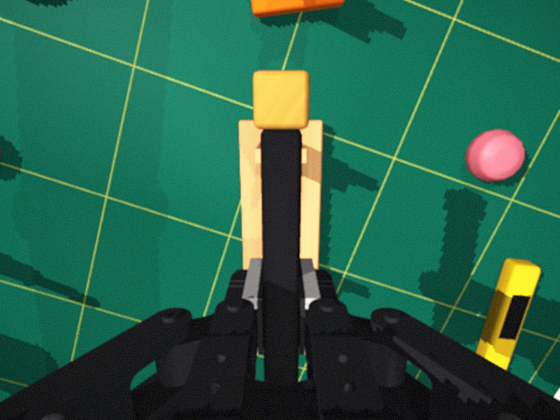

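View pics/s8.png

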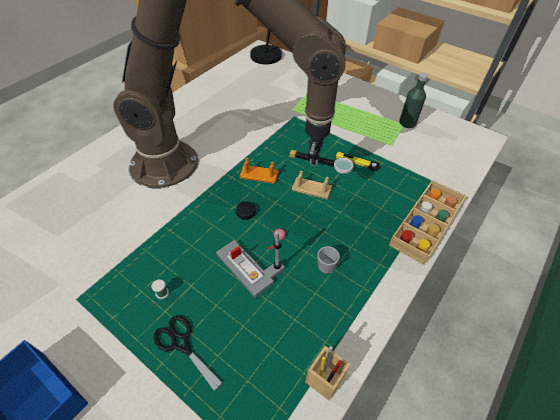

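The loupe is held, level by eye: the lens is at (215,235) and the brass weight at (580,340) in the crop, and the rest is empty. Because the post is in the way, I'll route high above it, then descend vertically over the button.

Run:
```python
from h import *
ctrl.line_to([511.5,230.6,255],rate=200)
ctrl.goto(st(-94,-1,255),[180,0,168])
ctrl.line_to(st(-94,-1,118),rate=120); ctrl.dwell(.3)
s=ctrl.state(); print(s['position'],s['orientation'],s['grip_width'],s['t'])
grab('side','e9'); grab('scene','s9'); 
i=cv2.imread('pics/e9.png'); cv2.imwrite('pics/e9c.png',cv2.resize(i[130:230,250:370],(720,600)))
i=cv2.imread('pics/s9.png'); cv2.imwrite('pics/s9c.png',cv2.resize(i[210:310,200:310],(660,600)))
```

```text
[ 488.02511136 -153.46689372  118.31810122] [1.79995992e+02 3.68442176e-02 1.68000406e+02] 13.025793336615628 33.8917
```

View pics/e9c.png

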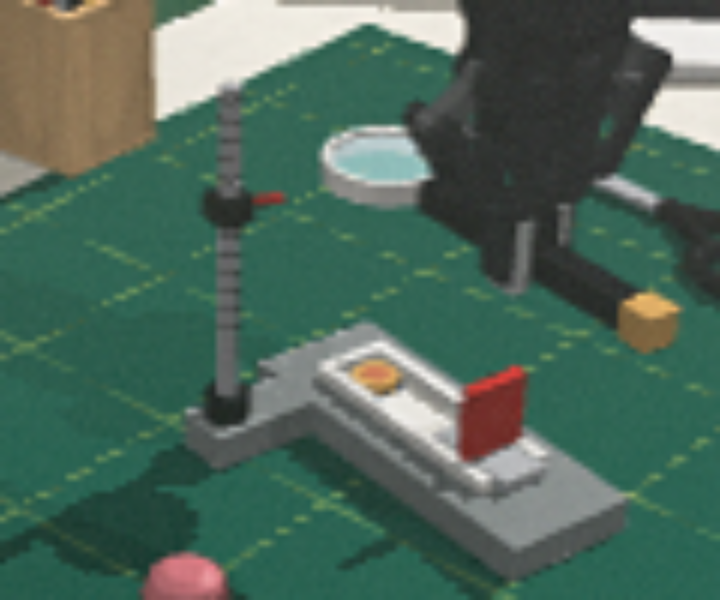

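View pics/s9c.png

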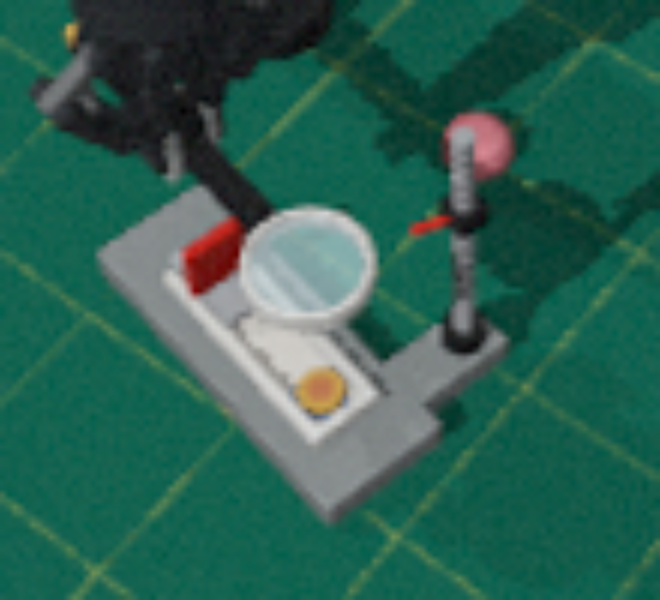

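In the side crop the lens is at (385,165), its brass weight at (648,320) and the pointer tip at (285,198). In the scene crop the lens is at (308,265) and the pointer tip at (412,231). Next I'll measure the lens against the pointer and button quantitatively.

```bash
cat > meas.py <<'E'
from h import *
from scipy.optimize import least_squares
def proj_many(d,X):
    c=X@d['R'].T+d['t']; p=c@d['K'].T; return p[:,:2]/p[:,2:]
def cyl(c,tilt=(0,0)):
    th=np.linspace(0,2*np.pi,240,endpoint=False); o=[]
    for h in(-6,6):
        x,y=30*np.cos(th),30*np.sin(th); o.append(np.stack([x,y,h-tilt[0]*x-tilt[1]*y],1)+c)
    return np.vstack(o)
def mask(d,box,smax,vmin):
    h=cv2.cvtColor(d['img'],cv2.COLOR_RGB2HSV).astype(int); m=np.zeros(h.shape[:2],np.uint8); x0,y0,x1,y1=box
    m[y0:y1,x0:x1]=((h[...,1]<smax)&(h[...,2]>vmin))[y0:y1,x0:x1]
    k,l,s,c=cv2.connectedComponentsWithStats(m); i=1+np.argmax(s[1:,4]); return (l==i)
def ext(p,dirs): return (p@dirs.T).max(0)
def measure(s,e,sb,eb):
    ms=mask(s,sb,75,105); me=mask(e,eb,75,105)
    ps=np.argwhere(ms)[:,::-1].astype(float); pe=np.argwhere(me)[:,::-1].astype(float)
    A=lambda a:np.stack([np.cos(np.radians(a)),np.sin(np.radians(a))],1)
    ds=A(np.arange(-60,200,20.)); de=A(np.array([90,110,130,150,170,180,190,210,230,250.]))
    f=lambda x:np.r_[ext(proj_many(s,cyl(x[:3])),ds)-ext(ps,ds)-.5,ext(proj_many(e,cyl(x[:3])),de)-ext(pe,de)-.5]
    r=least_squares(f,[580,-172,135],loss='soft_l1'); return r.x,r.fun,ms,me
E
python3 - <<'E'
from meas import *
s=load('s9');e=load('e9')
x,f,ms,me=measure(s,e,(236,240,266,268),(298,146,325,168)); print(x,f.round(2),ms.sum(),me.sum())
i=s['img'].copy();i[ms]=[255,0,255];j=e['img'].copy();j[me]=[255,0,255]
cv2.imwrite('pics/m1.png',np.hstack([cv2.resize(i[230:280,220:280],(400,333),interpolation=0),cv2.resize(j[130:180,280:340],(400,333),interpolation=0)])[:,:,::-1])
W=cloud(s); print('ring z scene',np.nanmedian(W[ms],0)); P=W[ms];P=P[np.isfinite(P[:,0])]
A=np.c_[P[:,:2]-P[:,:2].mean(0),np.ones(len(P))]; print('slopes',np.linalg.lstsq(A,P[:,2],rcond=None)[0],P[:,2].std())
W2=cloud(e); print('ring z side',np.nanmedian(W2[me],0))
for n,d,b in(('s',s,(262,238,280,256)),('e',e,(288,155,304,170))):
    h=cv2.cvtColor(d['img'],cv2.COLOR_RGB2HSV).astype(int); r=((h[...,0]<7)|(h[...,0]>170))&(h[...,1]>130); m=np.zeros_like(r); m[b[1]:b[3],b[0]:b[2]]=r[b[1]:b[3],b[0]:b[2]]
    v,u=np.nonzero(m); print(n,list(zip(u,v)),cloud(d)[m].round(0).tolist())
# bias: post top
E
```

```text
[ 588.93344964 -180.50092558  129.13553996] [-3.77 -2.33 -1.25  0.54  1.25 -0.16 -0.36  0.89 -0.46 -4.29 -6.35 -6.59
 -4.74 -0.35 -0.31 -0.49 -0.35 -0.26 -0.44 -0.5  -0.32 -0.54 -0.43] 511 204
ring z scene [ 573.84845839 -170.30485062  137.13370893]
slopes [  1.33108104  -0.67830971 106.80607854] 52.42038341521279
ring z side [ 584.03002466 -163.28219009  136.58187378]
s [(np.int64(272), np.int64(246)), (np.int64(273), np.int64(246)), (np.int64(274), np.int64(246)), (np.int64(275), np.int64(246)), (np.int64(269), np.int64(247)), (np.int64(270), np.int64(247)), (np.int64(271), np.int64(247)), (np.int64(272), np.int64(247)), (np.int64(273), np.int64(247)), (np.int64(274), np.int64(247)), (np.int64(268), np.int64(248)), (np.int64(269), np.int64(248)), (np.int64(270), np.int64(248))] [[608.0, -117.0, 131.0], [610.0, -115.0, 131.0], [612.0, -113.0, 130.0], [616.0, -114.0, 135.0], [603.0, -124.0, 129.0], [606.0, -124.0, 133.0], [608.0, -121.0, 131.0], [610.0, -120.0, 131.0], [557.0, -48.0, -3.0], [612.0, -114.0, 127.0], [605.0, -130.0, 134.0], [606.0, -127.0, 132.0], [608.0, -126.0, 132.0]]
e [(np.int64(295), np.int64(162)), (np.int64(296), np.int64(162)), (np.int64(292), np.int64(163)), (np.int64(293), np.int64(163)), (np.int64(294), np.int64(163)), (np.int64(295), np.int64(163)), (np.int64(296), np.int64(163))] [[606.0, -121.0, 131.0], [605.0, -124.0, 130.0], [610.0, -113.0, 129.0], [609.0, -116.0, 128.0], [604.0, -115.0, 131.0], [605.0, -120.0, 129.0], [603.0, -122.0, 128.0]]
```

View pics/m1.png

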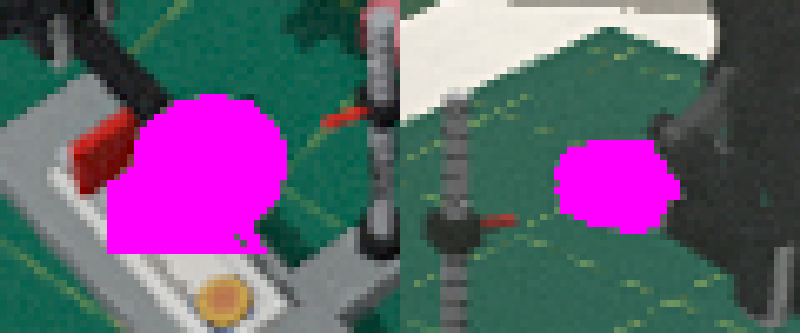

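The scene mask bleeds into the channel wall on the lower left, and the side mask is good. I'll restrict by depth and refit.

```bash
python3 - <<'E'
s=open('meas.py').read()
s=s.replace("k,l,s,c=cv2","W=cloud(d); m[~((W[...,2]>100)&(W[...,2]<165))]=0; m=cv2.morphologyEx(m,cv2.MORPH_CLOSE,np.ones((3,3),np.uint8))\n    k,l,s,c=cv2")
open('meas.py','w').write(s)
E
cat > run.py <<'E'
import sys
from meas import *
s=load(sys.argv[1]);e=load(sys.argv[2])
x,f,ms,me=measure(s,e,(230,235,272,270),(298,144,326,175)); print(x,f.round(1),ms.sum(),me.sum())
i=s['img'].copy();i[ms]=[255,0,255];j=e['img'].copy();j[me]=[255,0,255]
for im,d in((i,s),(j,e)):
    for p in proj_many(d,cyl(x)): im[int(round(p[1])),int(round(p[0]))]=[255,255,0]
cv2.imwrite(sys.argv[3],np.hstack([cv2.resize(i[230:280,220:280],(400,333),interpolation=0),cv2.resize(j[130:180,280:340],(400,333),interpolation=0)])[:,:,::-1])
for n,d,m in(('s',s,ms),('e',e,me)):
    P=cloud(d)[m];P=P[np.isfinite(P[:,0])];A=np.c_[P[:,:2]-P[:,:2].mean(0),np.ones(len(P))]
    for _ in range(4):
        c=np.linalg.lstsq(A,P[:,2],rcond=None)[0]; r=abs(A@c-P[:,2]); k=r<max(3,2*np.median(r)); A,P=A[k],P[k]
    print(n,'plane',c.round(3),P[:,:2].mean(0),np.percentile(P[:,2],[10,50,90]).round(1))
print('pointer tri',tri([ray(s,(268.2,248)),ray(e,(297,162.6))]))
print('button scene',atz(s,(252.9+.0,274.2),26))
E
python3 run.py s9 e9 pics/m2.png
```

```text
[ 581.54583882 -173.29902677  133.78785915] [ 0.1  0.2  0.3  1.   0.5  0.5  0.2  0.2  0.1 -0.3 -0.4 -0.8 -0.3 -0.1
 -0.2 -0.5 -0.6 -0.6 -0.8 -0.9 -0.6 -0.3 -0.4] 376 198
s plane [-1.90000e-02  1.00000e-03  1.38153e+02] [ 580.98514881 -175.25013105] [136.2 138.2 140.2]
e plane [ 3.30000e-02 -2.00000e-02  1.36482e+02] [ 585.76066091 -167.85373211] [134.7 136.6 138.5]
pointer tri (array([ 602.8619389 , -126.46893141,  127.96166939]), [np.float64(0.5175831392878516), np.float64(0.5175831392879666)])
button scene [ 580.38303078 -172.92464079   26.        ]
```

View pics/m2.png

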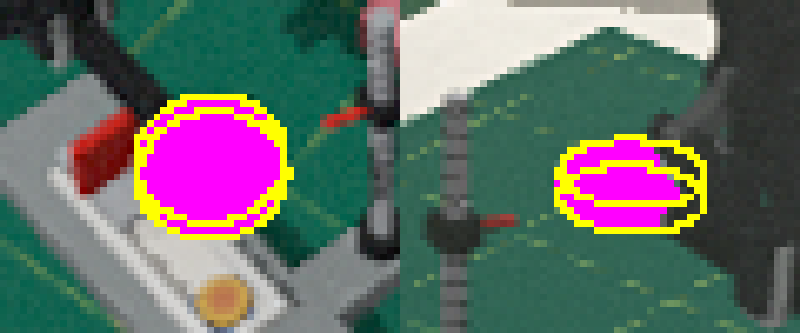

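The fit gives the lens at (581.5,-173.3,133.8), tilt below 0.04 rad, the pointer at about 128-129 and the button at about (581,-174). I need to lower the lens about 6.5 mm.

```bash
python3 - <<'E'
from h import *
s=ctrl.state(); p=list(s['position']); p[2]-=6.6
ctrl.line_to(p,rate=40); ctrl.dwell(.5); s=ctrl.state(); print(s['position'],s['grip_width'],s['dq'].round(2),s['t'],s['force'])
grab('side','e10');grab('scene','s10'); print(ctrl.state()['t'])
i=cv2.imread('pics/e10.png'); cv2.imwrite('pics/e10c.png',cv2.resize(i[130:230,250:370],(720,600)))
E
python3 run.py s10 e10 pics/m3.png
```

```text
[ 487.92410065 -153.47407821  111.57259774] 12.82122189152527 [ 0.06  0.15  0.01  0.11 -0.   -0.03  0.08] 34.8 [ 0.08459234 -1.16618828 -0.63087785]
34.9
[ 581.37525976 -173.55206495  127.02862025] [ 0.   0.3  0.1  1.   0.6  0.7  0.5  0.1 -0.2 -0.4 -0.2 -0.7 -0.4  0.2
 -0.4 -0.5 -0.5 -0.8 -0.9 -1.  -0.7 -0.3 -0.2] 372 198
s plane [-2.50000e-02 -1.00000e-03  1.31368e+02] [ 580.98763035 -175.43855038] [129.4 131.3 133.4]
e plane [ 5.80000e-02 -1.90000e-02  1.29501e+02] [ 586.39106014 -168.16195148] [127.8 129.7 131.6]
pointer tri (array([ 602.8619389 , -126.46893141,  127.96166939]), [np.float64(0.5175831392878516), np.float64(0.5175831392879666)])
button scene [ 580.38303078 -172.92464079   26.        ]
```

View pics/m3.png

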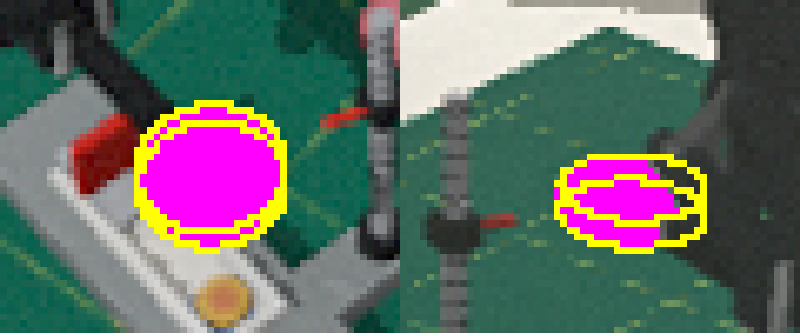

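View pics/e10c.png

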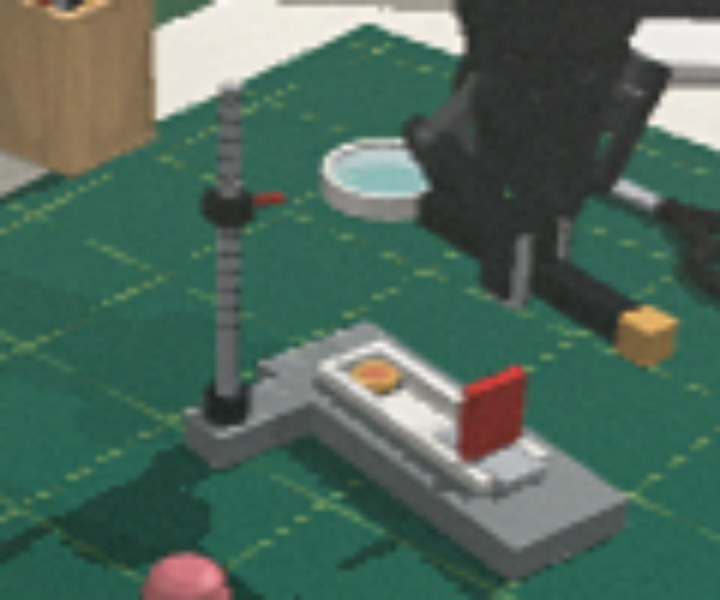

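The lens fits at (581.4,-173.6,127.0) by vision and z≈130 by kinematics, against the pointer at 128-129. It is level, over the button, and the slide is back. Handing in.

Run:
```python
from h import *
print(ctrl.close_job())
```

```text
the job is handed in; nothing more can be done
None
```

I pushed the paddle fully in, let it spring back, and handed the job in at about 35 s with the loupe held level over the button at the pointer's height. No verdict was reported.

**Push:**
- My first attempt passed over the paddle without touching it. A guarded touch on the plate showed the fingertips are about level with the TCP, not 25 mm ahead as stated, so I used the measured offset from then on.
- The second push may have stopped a millimetre or two short of the full stroke.
- I repeated it with more force: the slide stayed put while the force rose to 16 N, so it was against its stop. The button ended about 1–2 mm from the spot and the slide sprang back.

**Loupe:** I gripped it by the handle, lifted it clear of the rest, carried it above the post and lowered it straight down over the button.

**Last checks:**

| Check | Measured | Limit |
|---|---|---|
| Lens to button, seen from above | about 1 mm | 10 mm |
| Lens height by two-camera fit | 127.0 mm | within 7 mm of the pointer |
| Lens height by arm position | about 130 mm | within 7 mm of the pointer |
| Pointer tip height | 128–129 mm | n/a |
| Tilt | up to about 0.06 rad from noisy depth data | 0.12 rad |

- **Disagreements:** the two lens heights differ by about 3 mm, and the two fixed cameras disagreed by up to about 10 mm when I first located things. Both lens heights are well inside the tolerance.
- **Bystanders:** the pointer and the nearby things looked unmoved in the last pictures I viewed. I did not measure each bystander.

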